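# Lift the sagging bolt and hold the drying-pen gate ajar

## Robot

A 7-joint arm with a two-finger parallel gripper is mounted at the origin on the work surface. World frame = base frame: x ahead of the robot, y to its left, z up, the work surface at z = 0. Lengths are in m, angles in rad, forces in N, time in s.
With the tool pointing down it reaches from about 0.4 to 0.85 m from the base axis. Payload 4.5 kg.
Tool frame: the origin (TCP) lies on the centre line of the jaws, within the pads' length; the fingertips stand 25 mm ahead of it and the grasp point (between the pads) lies 6 mm ahead of it (tip_extent is the distance from the TCP to the fingertips, in m); z points along the fingers, y is the direction in which the jaws open and shut (so a half turn about z gives the same grasp; the last joint's range is limited). The gripper opens to 85 mm and grips with 20 to 120 N. Pads are 22 mm wide; open, the fingers measure 114 mm over their backs; the gripper's body (76 mm by 85 mm) begins 54 mm behind the grasp point. The pads swing forward as they close: fully open they stand 13 mm farther back than shut.
Start: joints at [1.151, 0.689, -0.195, 1.565, 0.157, 0.902, -0.215], TCP at [0.274, -0.562, 0.221] pointing down, gripper open.
Joint ranges: [-3.01, 3.01], [-0.46, 2.08], [-1.47, 1.51], [0.13, 2.56], [-1, 4.14], [0.04, 2.09], [-2.66, 2.66]. Speed limits (rad/s): [2.57, 2.57, 3.14, 3.14, 3.14, 3.14, 3.14].

## Interface

Orientations are given as a unit quaternion [x, y, z, w].
In Python, from rig import * gives the robot as it stands. The module is installed in compiled form; this text tells all that it offers.
- The arm moves only by the tool arm_command, never from a script. Its argument "rows" is a list of rows, each a list of 7 numbers: the shift along the tool's x, y, z in m, then the turn, a rotation vector about the tool's x, y, z in degrees, then the opening, from 0 (shut) to 1 (fully open). In form: [[tx, ty, tz, rx, ry, rz, hand], ...]. A call has 1 to 5 rows; each row shifts and turns the commanded pose from where the row before left it, along the tool's axes as they then stand; what a row does not reach is not made up. A row lasts 1/12 s, in which the tool goes at most 41.7 mm and 7.16 degrees, less where a joint would pass 70% of its speed; a pose out of reach is approached as far as the arm can. A call with a gripper value outside its range is refused whole. The fingers move at their own pace and stop on an object; the grip force is fixed at half the most. Time passes only in rows, so rows that do not move let the fingers close. It gives the time, the measured TCP pose, the force and the opening at its end, in the units of the state.
- get_obs(): the state, without advancing time (a new reading comes with each control period).
- get_image(name): name is "side" or "top" or "wrist"; returns the picture (420x560x3 uint8, red, green, blue); there is no depth.
- get_calibration(name): a dict with "fx", "fy", "cx", "cy" (pixels), "R" (3x3) and "t" (3): a world point X has camera coordinates R X + t. Camera axes: x right, y down, z forward; pixel columns grow to the right and rows downward; lengths in m; the calibration is good to about 2 mm. A picture is of the moment at which its call begins: read the wrist's pose just before it. get_calibration takes no time and is no camera call; for the wrist camera it gives the pose at the moment of the call.
- sign_off(): hands the job in, once; it reports no verdict.
Trained networks look in the newest picture that a camera, given by its name, has taken for a name from the list of things; names that differ only in an ending like _2 or _b are one class to them, and where a whole thing is asked for, a point or a joint stands for the part that bears it (a point fixed in the world has none). Each returns a list of dicts, best first, with "score" (0 to 1); they miss things now and then, are a little off and sometimes report something else, mostly with a low value. They report only what shows in the picture. A call takes as long as a camera call.
- boxes_of(camera, target): "at" ([row, column] in pixels, amid what is visible of it).
- masks_of(camera, target): "mask" (420x560 bool, what is visible of it) and "at" ([row, column] in pixels, amid what is visible of it).
- spot_point(camera, target): "at" ([row, column] in pixels: a listed point, or the origin of a listed thing).
The state is a dict: "t": time; "q": joint angles; "qvel": joint speeds; "joint_torque": joint torques, N m; "ee_pos": TCP position; "ee_rot": TCP orientation; "wrist_force": force on the tool from outside, world axes, zero at the start; "wrist_torque": the same for the moment, N m; "width": finger opening in m.
Only numpy, scipy, OpenCV 4.12 (cv2) and the standard library are available. Lean on these libraries where they do the work, as an engineer would, in place of code of your own. Each camera call takes 0.05 s, during which the arm holds its last target. There are 200 camera calls.

## Task

The bolt on the drying pen's gate has sagged, so its flared nose catches behind the bent-up lip of the keeper: take the red knob, lift the bolt and draw it fully back over the lip without forcing it, then swing the gate about 25 degrees open towards you. The gate is sprung shut, so finish while still gripping the knob and holding the gate still and ajar at that angle. Do not disturb the pots inside the pen or the one standing on the bench in front of it.

Things in the scene. Friction and masses are not known exactly. Their poses are not given: they have to be found in the camera images.
- pen: Low wooden slatted drying pen fixed to the bench, 300 mm deep (x) and 400 mm wide (y), posts 160 mm high, open on top. Origin: centre of its underside, on the bench. Its x axis points from its gated front to its back (away from the robot), y to its left as seen from the robot, z up. The shut gate is parallel to its y axis.
- bolt_knob (a point): Centre of the bolt's red, round upright knob, 22 mm in diameter, 44 mm tall, standing clear above the gate: 196 mm above the bench at rest; a 10 mm stem below it. Nothing near it is higher than 168 mm (gate and posts 160, keeper 168). Axes turn with the gate: y is the way the bolt is drawn (from the keeper towards the hinge), x points through the gate into the pen, z up.
- bolt: The steel bolt on the front of the gate: 10 mm rod along its y axis, flared nose (28 mm disc, 12 mm long) at its -y end, red knob standing up on it. Origin on the rod axis under the knob, 56 mm below the knob's centre. Mass about 0.25 kg, lying by its weight at the bottom of its worn, tall guide straps.
- bolt_nose (a point): Centre of the flared nose of the bolt, 106 mm from the knob along the bolt (-y).
- keeper: Steel keeper on the right-hand post (-y side): a channel open at the top, with a front cheek that keeps the gate shut while the nose is inside, and at the gate side a bent-up lip (8 mm thick along y). Same origin and axes as the pen.
- keeper_lip (a point): Middle of the top edge of the keeper's bent lip, 8 mm above the underside of the resting nose. The sagging nose catches on it after about 10 mm of draw; raised by more than 8 mm it passes over. The rod lies just above the lip.
- bolt_draw (a joint): How far the bolt is drawn back along the gate, m: 0 = fully shot, 0.05 = fully back (stop). It starts at 0 to 0.006 and rubs with about 1.5 N. The nose is out of the keeper, and the gate is free, from about 0.036.
- bolt_raise (a joint): How far the bolt is lifted in its slack guides, m: 0 = sagging (it falls back by its own weight), 0.014 = top of the slack (stop). The knob moves with it.
- gate_swing (a joint): Gate angle, rad: 0 = shut (stop), growing as the free end swings towards the robot, up to 1.5. A spring shuts it: about 0.3 N m when shut, 0.7 N m at 25 degrees (0.44 rad).
- gate_axis (a point): Point on the gate's vertical hinge axis, at the left post (+y side), 195 mm above the bench. With the bolt fully drawn the knob is 27 mm in front of the axis and 166 mm to its right (pen axes, gate shut); seen from above the opening gate turns clockwise about this axis.
- pot_front_mid (a point): Middle (42 mm up) of the grey clay pot, 84 mm wide and 85 mm high, standing on the bench in front of the pen; a gate opened beyond about 40 degrees would hit it.
- pot_left_mid (a point): Middle (50 mm up) of the grey clay pot, 104 mm wide and 100 mm high, in the left of the pen.
- pot_right_mid (a point): Middle (45 mm up) of the pale clay bowl, 96 mm wide and 90 mm high, in the right of the pen.

How it is judged:
On the way, in this order (a step that is already met when the one before it is completed fails the run):
1. the bolt is lifted so that its nose clears the bent lip, still in the keeper (value of joint bolt_raise above 0.0065 m and value of joint bolt_draw below 0.022 m).
2. the bolt is drawn out of the keeper (value of joint bolt_draw above 0.033 m), for 0.05 s.
3. the gate is swung ajar (value of joint gate_swing above 0.26 rad), for 0.2 s.
At the end, for the whole second after the job is handed in: The gate is held still (under 0.08 rad/s) between 16 and 34 degrees open, the bolt drawn at least 30 mm, and the gripper's fingers still press on the bolt with over 2 N, all through the last second (value of joint gate_swing between 0.28 and 0.6 rad and velocity of joint gate_swing between -0.08 and 0.08 rad/s and value of joint bolt_draw above 0.03 m and contact force between the fingers and bolt above 2 N); the arm keeps its last pose, push and grip.
It fails at once if the bolt is forced against the keeper with more than 50 N (contact force between bolt and keeper above 50 N).
It fails at once if a pot is shoved more than 15 mm (distance of any of pot_front_mid, pot_left_mid, pot_right_mid from where it was at the start of the episode above 0.015 m).
It also fails if it takes over 32 s, if anything falls off the work surface, if the arm or the gripper's body presses on something with over 40 N, if the wrist force passes 120 N, or if a joint passes its speed limit or range.

## Working session

There is one attempt and no reset: what is moved stays moved. The work goes in short steps, Python scripts to look and compute and a tool call to move; the robot and the scene stay as the last step left them, time stands still between calls to the robot, and variables do not carry over. Pictures are saved under pics/ and viewed, about 8 in all and at most 12, crops included, and the job is handed in when it is done.

Besides the shell and the picture viewer there is one more tool, called after "Call:" by a JSON object that holds its "op" and its "data". arm_command: Moves the arm, as the interface text tells. Its arguments: {"type":"object","properties":{"rows":{"type":"array"}},"required":["rows"]}

```bash
mkdir -p pics; cat > h.py <<'E'
from rig import *
import numpy as np, cv2
from scipy.spatial.transform import Rotation as Rn
def ray(cal,at):
    r,c=at; d=np.array([(c-cal['cx'])/cal['fx'],(r-cal['cy'])/cal['fy'],1.])
    R=np.array(cal['R']); t=np.array(cal['t']); return -R.T@t, R.T@d/np.linalg.norm(d)
def atz(cal,at,z):
    o,d=ray(cal,at); return o+d*(z-o[2])/d[2]
def tri(rs):
    A=sum(np.eye(3)-np.outer(d,d) for o,d in rs); b=sum((np.eye(3)-np.outer(d,d))@o for o,d in rs)
    p=np.linalg.solve(A,b); return p,[np.linalg.norm(np.cross(p-o,d)) for o,d in rs]
E
python3 - <<'E'
from h import *
ims={}
H=dict(bolt_knob=.196,bolt_nose=.14,keeper_lip=.134,gate_axis=.195,pot_front_mid=.042,pen=0)
cals={}
R={}
for c in ('side','top'):
    im=get_image(c); cv2.imwrite(f'pics/{c}0.png',im[:,:,::-1]); cals[c]=get_calibration(c)
    for n,z in H.items():
        s=spot_point(c,n)[:2]
        for k in s: print(c,n,np.round(k['at'],1),round(k['score'],2),np.round(atz(cals[c],k['at'],z),4))
        if s: R.setdefault(n,[]).append(ray(cals[c],s[0]['at']))
for n,r in R.items():
    if len(r)>1: print(n,*tri(r))
o=get_obs(); print(o)
E
```

```text
side bolt_knob [299.7 344.9] 0.38 [0.3998 0.1704 0.196 ]
side bolt_nose [164.8 367.1] 0.9 [ 0.5053 -0.1669  0.14  ]
side keeper_lip [172.  361.9] 0.7 [ 0.5072 -0.1473  0.134 ]
side gate_axis [223.8 236.1] 0.92 [0.608  0.1408 0.195 ]
side gate_axis [190.6 292.3] 0.59 [0.5703 0.0279 0.195 ]
side pot_front_mid [300.9 344.3] 0.82 [0.4215 0.0862 0.042 ]
side pen [210.4 251.1] 0.79 [ 0.7145 -0.0323  0.    ]
side pen [196.1 292. ] 0.55 [ 0.6578 -0.1231  0.    ]
top bolt_knob [241.9 328.1] 0.75 [ 0.5267 -0.0629  0.196 ]
top bolt_nose [256.5 391.7] 0.94 [ 0.5065 -0.1653  0.14  ]
top bolt_nose [174.5 336.1] 0.42 [ 0.6293 -0.0808  0.14  ]
top keeper_lip [256.4 380.8] 0.9 [ 0.5063 -0.1502  0.134 ]
top gate_axis [184.9 180.3] 0.96 [0.6032 0.1444 0.195 ]
top pot_front_mid [304.3 224.1] 0.8 [0.4216 0.0927 0.042 ]
top pen [146.2 297.5] 0.56 [ 0.6991 -0.0292  0.    ]
bolt_knob [ 0.50481024 -0.13488836 -0.35933515] [np.float64(0.02740987338450408), np.float64(0.027409873384504044)]
bolt_nose [ 0.50573276 -0.16545239  0.14091796] [np.float64(0.000850218545563481), np.float64(0.0008502185455637367)]
kee
[... 475 characters left out ...]
'q': array([ 1.15077833,  0.68905209, -0.19459754,  1.56531647,  0.15729464,
        0.90248159, -0.21513393]), 'qvel': array([-9.93568947e-04, -1.22983317e-06, -2.28219344e-03, -2.05388717e-03,
       -6.76727026e-05, -6.48415511e-04,  1.48467385e-03]), 'joint_torque': array([ 1.35261052e-04, -5.39417124e+01, -1.26618493e+00, -1.58856207e+01,
        1.00910771e-02,  1.39688116e-03, -7.87572588e-06]), 'ee_pos': array([ 0.27403571, -0.56175006,  0.22054218]), 'ee_rot': array([9.74368080e-01, 2.24959644e-01, 2.10721312e-05, 5.89372630e-05]), 'wrist_force': array([0.54834594, 0.12847535, 0.22022847]), 'wrist_torque': array([-0.01885989,  0.01800324,  0.0359961 ]), 'width': 0.08514038817947606}
```

View pics/side0.png

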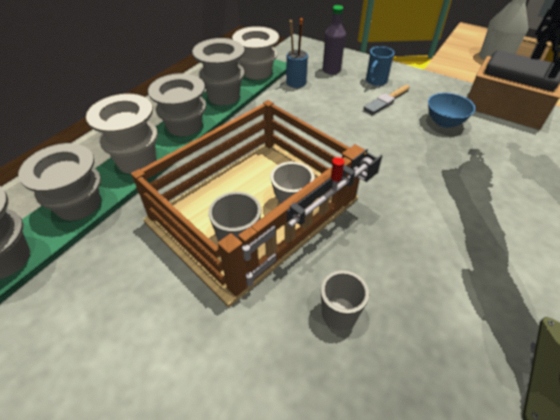

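View pics/top0.png

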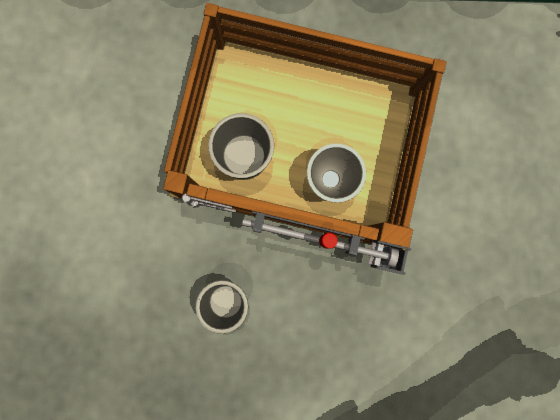

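Call:
{"op": "arm_command", "data": {"rows": [[0.03,-0.0225,-0.012,0,0,0,1],[0.03,-0.0225,-0.012,0,0,0,1],[0.03,-0.0225,-0.012,0,0,0,1],[0.03,-0.0225,-0.012,0,0,0,1],[0.03,-0.0225,-0.012,0,0,0,1]]}}

```text
t: 1.12
ee_pos: [0.3601, -0.3933, 0.2812]
ee_rot: [0.974, 0.225, 0.0, 0.0]
wrist_force: [1.8, 0.4, 0.0]
width: 0.0854
```

Call:
{"op": "arm_command", "data": {"rows": [[0.03,-0.0225,0,0,0,0,1],[0.03,-0.0225,0,0,0,0,1],[0.03,-0.0225,0,0,0,0,1],[0.03,-0.0225,0,0,0,0,1],[0.03,-0.0225,0,0,0,0,1]]}}

```text
t: 1.53
ee_pos: [0.4456, -0.2264, 0.2808]
ee_rot: [0.974, 0.225, 0.0, 0.0]
wrist_force: [0.9, -0.5, 0.3]
width: 0.0854
```

Call:
{"op": "arm_command", "data": {"rows": [[0,0,0,0,0,-7,1],[0,0,0,0,0,-7,1],[0,0,0,0,0,-7,1],[0,0,0,0,0,-7,1],[0,0,0,0,0,-7,1]]}}

```text
t: 1.95
ee_pos: [0.4451, -0.2279, 0.2807]
ee_rot: [0.86, 0.51, 0.0, 0.0]
wrist_force: [-0.8, 0.3, 0.4]
width: 0.0853
```

Call:
{"op": "arm_command", "data": {"rows": [[0,0,0,0,0,-7,1],[0,0,0,0,0,-7,1],[0,0,0,0,0,-2,1]]}}

```text
t: 2.2
ee_pos: [0.445, -0.2281, 0.2806]
ee_rot: [0.781, 0.625, 0.0, 0.0]
wrist_force: [0.1, 0.4, 0.2]
width: 0.0852
```

```bash
cat > m.py <<'E'
from h import *
import sys
tag=sys.argv[1]
R={}
for c in ('side','top','wrist'):
    cal=get_calibration(c); im=get_image(c); cv2.imwrite(f'pics/{c}_{tag}.png',im[:,:,::-1])
    hsv=cv2.cvtColor(im,cv2.COLOR_RGB2HSV); m=(((hsv[...,0]<6)|(hsv[...,0]>174))&(hsv[...,1]>200)&(hsv[...,2]>90)).astype(np.uint8)
    n,l,s,ct=cv2.connectedComponentsWithStats(m)
    if n>1:
        i=1+np.argmax(s[1:,4]); at=ct[i][::-1]; print(c,'red',s[i],at.round(1),atz(cal,at,.205 if c!='side' else .196).round(4)); R.setdefault('red',[]).append(ray(cal,at))
    for nme in ('bolt_nose','keeper_lip','gate_axis','bolt_knob'):
        k=spot_point(c,nme)
        if k and k[0]['score']>.6: R.setdefault(nme,[]).append(ray(cal,k[0]['at']))
for n,r in R.items():
    if len(r)>1: p,e=tri(r); print(n,p.round(4),np.round(e,4))
o=get_obs(); print(o['t'],o['ee_pos'].round(4),Rn.from_quat(o['ee_rot']).as_matrix().round(3).tolist(),o['wrist_force'].round(1),o['width'])
E
python3 m.py a
```

```text
side red [332 158  12   9  80] [161.6 337.5] [ 0.5377 -0.082   0.196 ]
top red [322 233  16  15 191] [240.  329.1] [ 0.5293 -0.0632  0.205 ]
red [ 0.5295 -0.0619  0.2146] [0.0003 0.0003]
keeper_lip [ 0.5106 -0.1486  0.1202] [0.0008 0.0023 0.0023]
gate_axis [ 0.6464 -0.0977 -0.0769] [0.1331 0.1331]
bolt_nose [ 0.5034 -0.1653  0.1412] [0.0008 0.0008]
2.95 [ 0.445  -0.228   0.2805] [[0.225, 0.974, 0.0], [0.974, -0.225, -0.0], [-0.0, 0.0, -1.0]] [-0.9  0.5 -0.1] 0.08530095727445801
```

Call:
{"op": "arm_command", "data": {"rows": [[0.036,0.009,0,0,0,0,1],[0.036,0.009,0,0,0,0,1],[0.036,0.009,0,0,0,0,1],[0.036,0.009,0,0,0,0,1],[0.036,0.009,0,0,0,0,1]]}}

```text
t: 3.37
ee_pos: [0.53, -0.0612, 0.2806]
ee_rot: [0.783, 0.622, 0.0, 0.0]
wrist_force: [0.8, -0.3, 0.4]
width: 0.0853
```

```bash
python3 m.py b
```

```text
side red [332 158  12   8  76] [161.6 337.5] [ 0.5378 -0.0823  0.196 ]
wrist red [268 203  28  27 564] [216.3 281.7] [ 0.5292 -0.0662  0.205 ]
red [ 0.53   -0.063   0.2138] [0.0002 0.0002]
keeper_lip [ 0.5106 -0.1532  0.1275] [0.0024 0.0024]
gate_axis [0.6054 0.1447 0.1959] [0.0005 0.0005]
bolt_knob [ 0.5316 -0.0665  0.1968] [0.0007 0.0007]
4.1167 [ 0.5293 -0.0631  0.2805] [[0.225, 0.974, 0.0], [0.974, -0.225, -0.0], [-0.0, 0.0, -1.0]] [ 0.6 -0.   0.6] 0.08525947245700133
```

View pics/wrist_b.png

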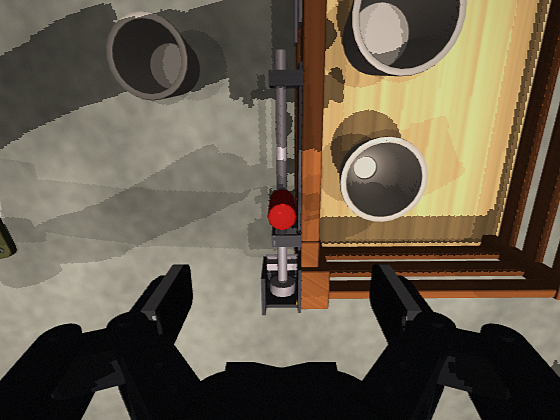

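The wrist view shows the red knob at (216, 282), midway between the fingers, and the gate runs straight up the image, so the jaws are aligned. I'll go down and grip.

Call:
{"op": "arm_command", "data": {"rows": [[0,0,0.026,0,0,0,1],[0,0,0.026,0,0,0,1],[0,0,0.026,0,0,0,1],[0,0,0,0,0,0,0.5],[0,0,0,0,0,0,0]]}}

```text
t: 4.53
ee_pos: [0.5286, -0.0627, 0.202]
ee_rot: [0.783, 0.623, -0.001, -0.001]
wrist_force: [0.2, 0.6, 0.7]
width: 0.0639
```

Call:
{"op": "arm_command", "data": {"rows": [[0,0,0,0,0,0,0],[0,0,0,0,0,0,0],[0,0,0,0,0,0,0],[0,0,0,0,0,0,0],[0,0,0,0,0,0,0]]}}

```text
t: 4.95
ee_pos: [0.5306, -0.0625, 0.2052]
ee_rot: [0.783, 0.622, 0.001, 0.001]
wrist_force: [-1.9, 1.7, 13.7]
width: 0.0011
```

```bash
python3 m.py c; python3 -c "
import cv2,numpy as np
a=cv2.imread('pics/side_c.png')[90:240,250:450];b=cv2.imread('pics/wrist_c.png')
cv2.imwrite('pics/cc.png',np.vstack([cv2.resize(a,(400,300)),cv2.resize(b,(400,300))]))"
```

```text
side red [342 163   1   1   1] [163. 342.] [ 0.5289 -0.0831  0.196 ]
bolt_nose [ 0.5075 -0.16    0.1488] [0.0006 0.0006]
gate_axis [0.6043 0.1414 0.1925] [0.0009 0.0009]
keeper_lip [ 0.572  -0.0324  0.3116] [0.0379 0.0379]
5.7 [ 0.5304 -0.0624  0.2052] [[0.225, 0.974, 0.004], [0.974, -0.225, -0.0], [0.0, 0.004, -1.0]] [-3.3  0.3 15.6] 0.00046545589537317825
```

View pics/cc.png

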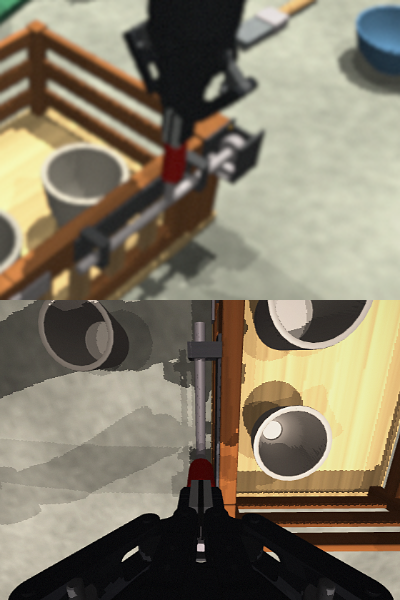

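```bash
python3 - <<'E'
from h import *
o=get_obs(); p=o['ee_pos']; R=Rn.from_quat(o['ee_rot']).as_matrix()
out=[]
for c,win in (('side',(120,290,75,100)),('wrist',None)):
    im=cv2.imread(f'pics/{c}_c.png'); cal=get_calibration(c)
    s=6 if c=='side' else 1
    if win: r,cc,h,w=win; v=cv2.resize(im[r:r+h,cc:cc+w],None,fx=s,fy=s,interpolation=cv2.INTER_CUBIC)
    else: r=210;cc=180;s=3; v=cv2.resize(im[210:335,180:380],None,fx=3,fy=3)
    for X,col in ((p,(255,0,0)),(p+.025*R[:,2],(0,255,0)),(np.array([.529,-.063,.218]),(0,255,255)),(np.array([.529,-.063,.174]),(255,0,255))):
        k=np.array(cal['R'])@X+np.array(cal['t']); u=cal['fx']*k[0]/k[2]+cal['cx']; w_=cal['fy']*k[1]/k[2]+cal['cy']
        cv2.circle(v,(int((u-cc)*s),int((w_-r)*s)),4,col,2)
    out.append(cv2.resize(v,(400,300) if c=='side' else (400,250)))
cv2.imwrite('pics/d.png',np.vstack(out))
E
```

```text
(no output)
```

View pics/d.png

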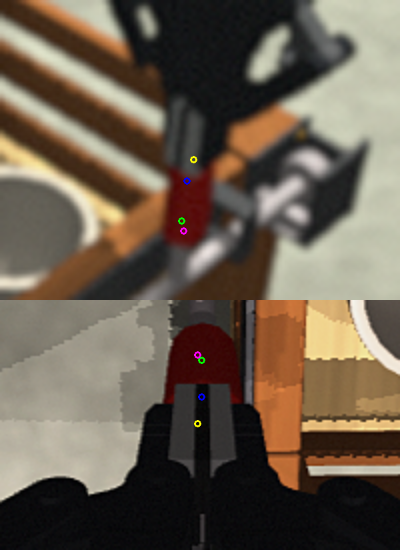

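Side and wrist crops show the shut fingertips resting on top of the knob at z≈0.217. That puts the tips about 12 mm above the reported TCP, where the text has them 25 mm below it. I'll go by the picture: open, lower about 34 mm while watching the force, and grip again.

Call:
{"op": "arm_command", "data": {"rows": [[0,0,0,0,0,0,1],[0,0,0,0,0,0,1],[0,0,0,0,0,0,1],[0,0,0,0,0,0,1],[0,0,0,0,0,0,1]]}}

```text
t: 6.12
ee_pos: [0.5288, -0.0628, 0.2025]
ee_rot: [0.783, 0.622, -0.0, -0.0]
wrist_force: [-0.1, 0.9, -0.2]
width: 0.0602
```

Call:
{"op": "arm_command", "data": {"rows": [[0,0,0.01,0,0,0,1],[0,0,0.01,0,0,0,1],[0,0,0.005,0,0,0,1],[0,0,0,0,0,0,1]]}}

```text
t: 6.45
ee_pos: [0.5278, -0.0628, 0.1754]
ee_rot: [0.782, 0.623, -0.002, -0.001]
wrist_force: [-0.2, -1.0, -0.6]
width: 0.0859
```

```bash
python3 m.py e; python3 -c "
import cv2,numpy as np
a=cv2.imread('pics/side_e.png')[90:210,260:420];b=cv2.imread('pics/wrist_e.png')
cv2.imwrite('pics/ee.png',np.vstack([cv2.resize(a,(400,300)),cv2.resize(b,(400,300))]))"
```

```text
side red [334 159   9   7  30] [162.  338.8] [ 0.5352 -0.0824  0.196 ]
wrist red [264 309  38  10 167] [313.9 280.7] [ 0.5258 -0.078   0.205 ]
red [ 0.5284 -0.0703  0.2108] [0.003 0.003]
gate_axis [0.6013 0.1474 0.2003] [0.0013 0.0013]
bolt_knob [ 0.5594 -0.0641  0.2088] [0.0293 0.0576 0.0299]
7.2 [ 0.5294 -0.0628  0.1776] [[0.225, 0.974, 0.0], [0.974, -0.225, -0.0], [-0.0, 0.0, -1.0]] [0.9 0.6 0.8] 0.08539912898285743
```

View pics/ee.png

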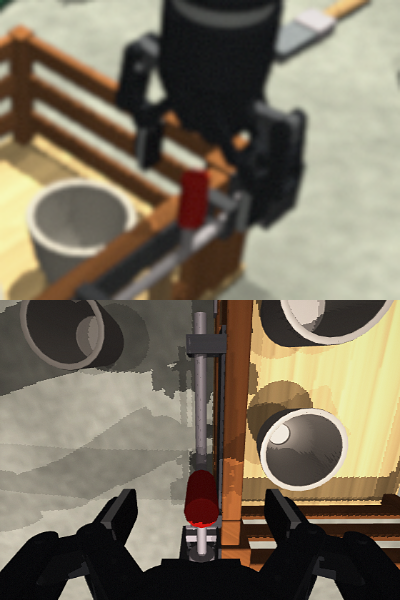

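The open fingers now straddle the knob. In the wrist image the knob top is near (314, 281), level with the pads. I'll lower another 9 mm and close.

Call:
{"op": "arm_command", "data": {"rows": [[0,0,0.009,0,0,0,1],[0,0,0,0,0,0,0],[0,0,0,0,0,0,0],[0,0,0,0,0,0,0],[0,0,0,0,0,0,0]]}}

```text
t: 7.62
ee_pos: [0.5294, -0.0627, 0.1684]
ee_rot: [0.783, 0.623, -0.0, -0.0]
wrist_force: [0.1, 0.6, 0.1]
width: 0.0387
```

Call:
{"op": "arm_command", "data": {"rows": [[0,0,0,0,0,0,0],[0,0,0,0,0,0,0],[0,0,0,0,0,0,0],[0,0,0,0,0,0,0]]}}

```text
t: 7.95
ee_pos: [0.5299, -0.0628, 0.1688]
ee_rot: [0.783, 0.623, 0.0, 0.0]
wrist_force: [0.7, -1.5, 0.9]
width: 0.0203
```

Call:
{"op": "arm_command", "data": {"rows": [[0,0,-0.004,0,0,0,0],[0,0,-0.004,0,0,0,0],[0,0,-0.003,0,0,0,0],[0,0,0,0,0,0,0]]}}

```text
t: 8.28
ee_pos: [0.5297, -0.0627, 0.1801]
ee_rot: [0.783, 0.623, 0.0, 0.0]
wrist_force: [2.5, 0.9, -2.9]
width: 0.0208
```

```bash
python3 m.py f; python3 -c "
import cv2,numpy as np
a=cv2.imread('pics/side_f.png')[90:210,260:420];b=cv2.imread('pics/side_e.png')[90:210,260:420]
cv2.imwrite('pics/ff.png',np.vstack([cv2.resize(a,(400,300)),cv2.resize(b,(400,300))]))"
```

```text
side red [335 154   5   7  15] [157.2 337.3] [ 0.5439 -0.0933  0.196 ]
wrist red [267 290  31   7  59] [291.8 281. ] [ 0.5284 -0.067   0.205 ]
red [ 0.5304 -0.0545  0.2283] [0.0023 0.0023]
gate_axis [0.6062 0.1423 0.1879] [0.0003 0.0003]
bolt_knob [ 0.529  -0.0682  0.2029] [0.0016 0.0016]
9.0333 [ 0.5295 -0.0626  0.1795] [[0.225, 0.974, 0.0], [0.974, -0.225, 0.0], [0.0, 0.0, -1.0]] [ 1.3  1.2 -3.1] 0.020773816230995123
```

View pics/ff.png

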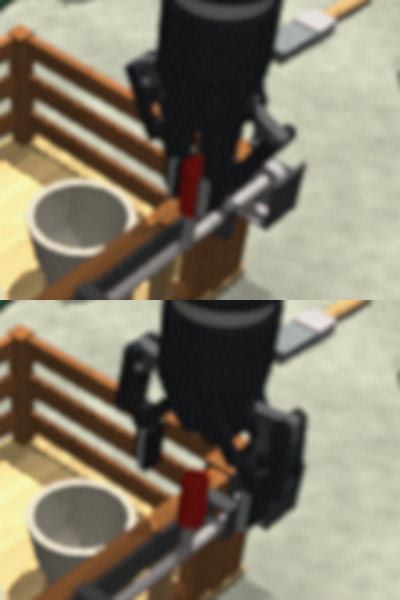

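The knob is gripped and lifted about 11 mm, and the wrist carries about 3 N, roughly the bolt's weight. Next I draw it along tool +x.

Call:
{"op": "arm_command", "data": {"rows": [[0.005,0,0,0,0,0,0],[0.006,0,0,0,0,0,0],[0.006,0,0,0,0,0,0],[0.003,0,0,0,0,0,0]]}}

```text
t: 9.37
ee_pos: [0.5339, -0.0422, 0.1795]
ee_rot: [0.782, 0.623, -0.0, -0.0]
wrist_force: [1.1, -1.7, -2.8]
width: 0.0208
```

Call:
{"op": "arm_command", "data": {"rows": [[0.006,0,0,0,0,0,0],[0.006,0,0,0,0,0,0],[0.007,0,0,0,0,0,0],[0.006,0,0,0,0,0,0],[0,0,0,0,0,0,0]]}}

```text
t: 9.78
ee_pos: [0.5402, -0.0163, 0.1797]
ee_rot: [0.782, 0.624, 0.001, -0.0]
wrist_force: [2.3, 1.5, -3.3]
width: 0.0208
```

Call:
{"op": "arm_command", "data": {"rows": [[0.0013,-0.0074,0,0,0,2.5,0],[0.0013,-0.0074,0,0,0,2.5,0],[0.0013,-0.0074,0,0,0,2.5,0],[0.0013,-0.0074,0,0,0,2.5,0]]}}

```text
t: 10.12
ee_pos: [0.5136, -0.0041, 0.1798]
ee_rot: [0.834, 0.552, 0.002, 0.0]
wrist_force: [2.9, 0.3, -2.6]
width: 0.0205
```

Call:
{"op": "arm_command", "data": {"rows": [[0.0013,-0.0074,0,0,0,2.5,0],[0.0013,-0.0074,0,0,0,2.5,0],[0.0013,-0.0074,0,0,0,2.5,0]]}}

```text
t: 10.37
ee_pos: [0.4955, 0.0087, 0.1799]
ee_rot: [0.868, 0.496, 0.002, 0.0]
wrist_force: [4.0, -0.0, -3.2]
width: 0.0207
```

Call:
{"op": "arm_command", "data": {"rows": [[0.0013,-0.0074,0,0,0,2.5,0],[0.0013,-0.0074,0,0,0,2.5,0],[0.0013,-0.0074,0,0,0,2.5,0],[0,0,0,0,0,0,0],[0,0,0,0,0,0,0]]}}

```text
t: 10.78
ee_pos: [0.4792, 0.0234, 0.1799]
ee_rot: [0.898, 0.439, 0.001, 0.0]
wrist_force: [3.7, -1.9, -3.6]
width: 0.0203
```

```bash
python3 m.py g; python3 -c "
import cv2,numpy as np
a=cv2.imread('pics/side_g.png')[90:360,120:480];b=cv2.imread('pics/top_g.png')
cv2.imwrite('pics/gg.png',np.hstack([cv2.resize(a,(400,300)),cv2.resize(b,(400,300))]))"
```

```text
side red [338 195   2   4   7] [196.3 338.4] [ 0.4957 -0.0019  0.196 ]
wrist red [ 256  290   50   42 1512] [309.6 281.1] [0.469  0.0114 0.205 ]
red [0.4828 0.0298 0.2332] [0.002 0.002]
keeper_lip [ 0.5052 -0.1535  0.1264] [0.0014 0.0014]
gate_axis [0.6072 0.1439 0.1954] [0.0002 0.0002]
bolt_knob [0.48   0.0229 0.2112] [0.0002 0.0002]
11.5333 [0.478  0.0229 0.1795] [[0.616, 0.788, 0.0], [0.788, -0.616, -0.0], [0.0, 0.0, -1.0]] [ 5.2 -3.1 -3.2] 0.020477315425069222
```

View pics/gg.png

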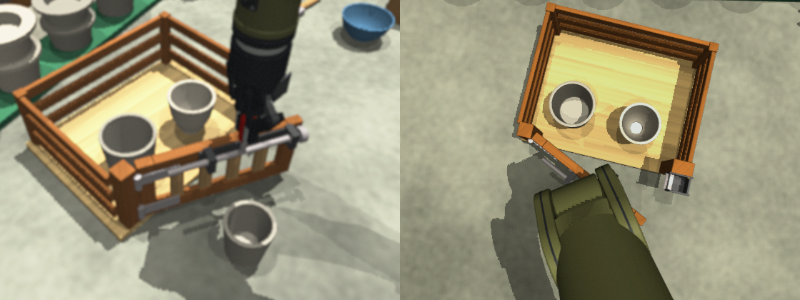

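The combined view shows the gate ajar, with its free end towards the robot, and the bolt nose clear of the keeper. The knob is in the fingers and the front pot is untouched. From the knob's position, the gate is about 24° open and the bolt is drawn about 44 mm.

```bash
python3 - <<'E'
from h import *
o=get_obs(); print(o['t'],o['ee_pos'].round(4),o['wrist_force'].round(1),o['width'],abs(o['qvel']).max())
sign_off()
o=get_obs(); print(o['t'],o['ee_pos'].round(4),o['width'])
E
```

```text
11.5333 [0.478  0.0229 0.1795] [ 5.2 -3.1 -3.2] 0.020477315425069222 0.0023963502870749873
the job is handed in; nothing more can be done
the job is handed in; nothing more can be done
```

I lifted the bolt about 11 mm and drew it about 44 mm over the lip. I then swung the gate about 24° open and handed in at 11.5 s, still gripping the knob. `sign_off()` gives no verdict, so I have no confirmation of success.

**Last checks:** The arm was still, with joint speeds under 0.003 rad/s. The finger opening was 20.5 mm on the 22 mm knob. The wrist force was about 6 N against the spring, plus about 3 N of bolt weight. In the last pictures the nose was clear of the keeper and the pots looked undisturbed, but I did not measure their positions. I worked out the gate angle and bolt draw from the tool position, since the joints themselves can't be read.

**What went wrong or disagreed:**
- **First grasp missed:** The fingers shut on top of the knob and pressed on it with about 15 N. The shut fingertips were about 12 mm above the reported TCP, not 25 mm ahead of it as the text says. I opened, went down 34 mm by the pictures and gripped again.
- **Poor network fixes:** A few points came back wrong: `bolt_knob` in the first side view, `gate_axis` and `keeper_lip` once each, and `bolt_knob` again as I lined up the second grip. I ignored them because they didn't fit the known heights and distances.

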